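# Scan the bottle in and vent its screw cap for the autoclave

## Task

Scan this bottle in: take the wand scanner out of its cradle, aim it from above at the barcode on the bottle holder and hold it steady there for about a second and a half, a few centimetres off, then stand it back in its cradle. Then make the bottle ready for the autoclave: screw its cap down clockwise until it bottoms out, back it off a quarter turn, and finish still gripping the cap there, so that I can tape it. Leave everything else on the bench where it stands.

Things in the scene. Friction and masses are not known exactly. Their poses are not given: they have to be found in the camera images.
- holder: Fixed aluminium plate, 120 (x) x 220 (y) x 10 mm, at any yaw; origin at the centre of its underside, on the bench. A clear bottle, 70 mm wide, is clamped upright on it, axis at x 0, y -55 mm (shoulder up to 110 mm above the bench), with a steel post 14 mm square, 95 mm high, 46 mm from that axis towards +x. A low square plinth with the barcode is at y +65 mm.
- label (a point): Centre of the barcode label: a 46 mm square of white paper with black bars, lying level and facing up, 20.5 mm above the bench on the holder's plinth. The point lies on the paper.
- cap (a joint): Angle of the bottle's screw cap, rad: 0 = bottomed out (a hard stop), growing as it is unscrewed (anticlockwise from above). It starts 0.9 to 3.0 rad open, already on its thread, and cannot come off (stop at 4.5 rad). It turns stiffly (0.06 N m of friction), stays where it is left and rises 0.95 mm per rad. A quarter turn is 1.57 rad.
- cap_center (a point): Centre of the round white ribbed screw cap, half-way up: 47 mm in diameter, 32 mm high, axis upright, on top of the bottle. Bottomed out, its underside is 118 mm and its top 150 mm above the bench. The neck below it is 35 to 38 mm wide. A thin grey bar on its top shows how it is turned.
- scanner_center (a point): Centre, half-way up, of the loose wand barcode scanner: a bar 140 mm tall, 34 (x) by 24 mm (y), about 120 g, white above a black nose (the lowest 30 mm, 26 x 18 mm). z points along the wand away from the nose. It starts upright, nose down, in the cradle, its axes along the cradle's. Grip it across its 24 mm sides, above the cradle.
- scanner_window (a point): The scanner's reading window: centre of the flat end of the nose, 70 mm below scanner_center along its z. It reads straight out of the nose, along its -z. It works at 30 to 100 mm from the label.
- cradle: Fixed grey block 85 (x) x 75 (y) x 45 mm on a thin black foot, with a pocket open at the top, 43 (x) x 33 mm (y) and 40 mm deep, in the middle; origin at the centre of its underside, on the bench. Its yaw differs from run to run.
- cradle_floor (a point): Centre of the pocket's floor, 5 mm above the bench; the scanner's nose rests here.
- cradle_mouth (a point): Centre of the pocket's mouth, 45 mm above the bench.
- vial: Not part of the job, to be left alone: white vial, 22 mm wide, 45 mm high, standing just beyond the cradle. Origin at the centre of its underside.
- beaker: Not part of the job, to be left alone: glass beaker, 62 mm wide, 75 mm high, standing just beyond the holder. Origin at the centre of its underside.
- spare: Not part of the job, to be left alone: closed clear bottle, 60 mm wide, 130 mm high, near the robot. Origin at the centre of its underside.
- cryobox: Not part of the job, to be left alone: white card box of small tubes, 135 x 135 x 50 mm, on the left. Origin at the centre of its underside.
- boxlid: Not part of the job, to be left alone: empty upturned box lid, 140 x 140 x 35 mm, on the right. Origin at the centre of its underside.
- tuberack: Not part of the job, to be left alone: white rack of capped tubes, 70 x 160 x 69 mm, towards the far edge. Origin at the centre of its underside.
- tipbox: Not part of the job, to be left alone: grey tip box, 85 x 125 x 55 mm, near the robot. Origin at the centre of its underside.
Mind the look-alikes: they are no part of the job. Of the things like the part that bears scanner_center, leave any that is orange or red; of the rest the smaller one is meant.

How it is judged:
By the outcome, as a careful person would: the job done as asked, in the order asked, and still so for the second after the job is handed in, while the arm keeps its last pose, push and grip.
It also fails if it takes over 72 s, if anything falls off the work surface, if the arm or the gripper's body presses on something with over 40 N, if the wrist force passes 120 N, or if a joint passes its speed limit or range.

## Robot

A 7-joint arm with a two-finger parallel gripper is mounted at the origin on the work surface. World frame = base frame: x ahead of the robot, y to its left, z up, the work surface at z = 0. Lengths are in m, angles in rad, forces in N, time in s.
With the tool pointing down it reaches from about 0.35 to 0.775 m from the base axis. Payload 3.1 kg.
Tool frame: the origin (TCP) lies on the front face of the gripper's body, between the roots of the fingers; the fingertips stand 73 mm ahead of it and the grasp point (between the pads) lies 54 mm ahead of it (r.nose_length is the z of the fingertips in the tool frame, in m); z points along the fingers, y is the line along which they close (so a half turn about z gives the same grasp; the last joint's range is limited). The gripper opens to 85 mm and grips with 20 to 120 N. Pads are 22 mm wide; open, the fingers measure 114 mm over their backs; the gripper's body (76 mm by 85 mm) begins 54 mm behind the grasp point. The pads swing forward as they close: fully open they stand 13 mm farther back than shut.
Start: joints at [-1.228, 0.311, 0.014, 1.512, -0.004, 1.319, -0.027], TCP at [0.206, 0.51, 0.304] pointing down, gripper open.
Joint ranges: [-2.7, 2.7], [-0.3, 1.91], [-1.27, 1.3], [0.12, 2.57], [-1.44, 4.58], [0.2, 2.03], [-3.05, 3.05]. Speed limits (rad/s): [2.79, 2.79, 3.14, 3.14, 3.14, 3.14, 3.14].

## Interface

Orientations are given as a unit quaternion [x, y, z, w].
In Python, from cell import r, eyes, ticket gives the robot as it stands. The module is installed in compiled form; this text tells all that it offers.
- The arm moves only by the tool servo_tool, never from a script. Its argument "targets" is a list that holds one entry, the list of rows, each a list of 4 numbers: the shift along the tool's x, y, z in m, then the turn about the tool's z in rad. In form: [[[x, y, z, yaw], ...]]. A call has 1 to 12 rows; each row is the pose to reach, as a shift and turn from the pose commanded when the call began, along the tool's axes at that moment; what a row does not reach only later rows make up. A row lasts 1/12 s, in which the tool goes at most 41.7 mm and 7.16 degrees, less where a joint would pass 70% of its speed; a pose out of reach is approached as far as the arm can. A call with a gripper value outside its range is refused whole. "grip" is the closure, from 0 (fully open) to 1 (shut), set as the call begins (left out, the last holds). The fingers move at their own pace and stop on an object; "squeeze" is the grip in N (left out, the last holds). Time passes only in rows, so rows that repeat a pose let the fingers close. It gives the time, the measured TCP pose, the force, the opening and the grip force at its end, in the units of the state.
- r.state(): the state, without advancing time (a new reading comes with each control period).
- eyes.get_image(name): name is "scene" or "top" or "wrist"; returns the picture (420x560x3 uint8, red, green, blue); there is no depth.
- eyes.get_calibration(name): a dict with "fx", "fy", "cx", "cy" (pixels), "rvec" (rotation vector, rad) and "tvec" (3), from world to camera coordinates, as OpenCV has them. Camera axes: x right, y down, z forward; pixel columns grow to the right and rows downward; lengths in m; the calibration is good to about 2 mm. A picture is of the moment at which its call begins: read the wrist's pose just before it. get_calibration takes no time and is no camera call; for the wrist camera it gives the pose at the moment of the call.
- ticket.hand_in(): hands the job in; it is judged then, once.
The state is a dict: "t": time; "q": joint angles; "joint_velocities": joint speeds; "effort": joint torques, N m; "ee_pos": TCP position; "eef_rot": TCP orientation; "contact_force": force on the tool from outside, world axes, zero at the start; "ft_torque": the same for the moment, N m; "opening": finger opening in m; "gripper_force": force on a finger pad.
Only numpy, scipy, OpenCV 4.12 (cv2) and the standard library are available. Lean on these libraries where they do the work, as an engineer would, in place of code of your own. Each camera call takes 0.05 s, during which the arm holds its last target. There are 200 camera calls.

## Working session

There is one attempt and no reset: what is moved stays moved. The work goes in short steps, Python scripts to look and compute and a tool call to move; the robot and the scene stay as the last step left them, time stands still between calls to the robot, and variables do not carry over. Pictures are saved under pics/ and viewed, at most 10 in all, crops included, and the job is handed in when it is done.

Besides the shell and the picture viewer there is one more tool, called after "Request:" as a command line: name --argument value ..., lists and objects as JSON in quotes. servo_tool: Moves the arm, as the interface text tells. Its arguments: {"type":"object","properties":{"targets":{"type":"array"},"grip":{"type":"number"},"squeeze":{"type":"number"}},"required":["targets"]}

```bash
mkdir -p pics; cat > h.py <<'E'
import numpy as np, cv2
from cell import r, eyes, ticket
from scipy.spatial.transform import Rotation as R
def snap(n,f):
    im=eyes.get_image(n); cv2.imwrite('pics/'+f,im[:,:,::-1]); return im
def ray(c,u,v):
    Rm=cv2.Rodrigues(np.array(c['rvec'],float))[0]; t=np.array(c['tvec'],float).ravel()
    o=-Rm.T@t; d=Rm.T@np.array([(u-c['cx'])/c['fx'],(v-c['cy'])/c['fy'],1]); return o,d
def onz(c,u,v,z):
    o,d=ray(c,u,v); return o+d*(z-o[2])/d[2]
def proj(c,P):
    Rm=cv2.Rodrigues(np.array(c['rvec'],float))[0]; p=Rm@np.array(P)+np.array(c['tvec']).ravel()
    return np.array([c['fx']*p[0]/p[2]+c['cx'],c['fy']*p[1]/p[2]+c['cy']])
def tool(P):  # world point -> shift in the present tool axes
    s=r.state(); return R.from_quat(s['eef_rot']).inv().apply(np.array(P)-s['ee_pos'])
def show(s=None):
    s=s or r.state(); print('t',round(s['t'],2),'p',np.round(s['ee_pos'],4),'rpy',np.round(R.from_quat(s['eef_rot']).as_matrix(),3).tolist(),'q',np.round(s['q'],2),'open',s['opening'])
E
python3 - <<'E'
from h import *
show()
a=snap('scene','s0.png');b=snap('top','t0.png')
for n in('scene','top'):
    c=eyes.get_calibration(n);print(n,c['fx'],ray(c,280,210))
cv2.imwrite('pics/st0.png',np.hstack([cv2.resize(x,(400,300)) for x in(a,b)])[:,:,::-1])
E
```

```text
t 0.0 p [0.2063 0.5093 0.3028] rpy [[-0.927, 0.375, -0.001], [0.375, 0.927, -0.002], [-0.0, -0.002, -1.0]] q [-1.23  0.31  0.01  1.51 -0.    1.32 -0.03] open 0.08540978427136486
scene 419.8256982160855 (array([1.23829907, 0.89979377, 0.86232157]), array([-0.5135788 , -0.65241905, -0.55732188]))
top 399.66966344690087 (array([0.38309512, 0.01488597, 1.40620938]), array([ 0.13643014, -0.01404378, -0.99065912]))
```

View pics/t0.png

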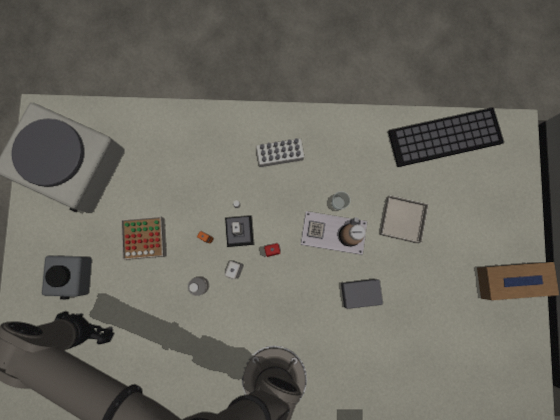

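View pics/s0.png

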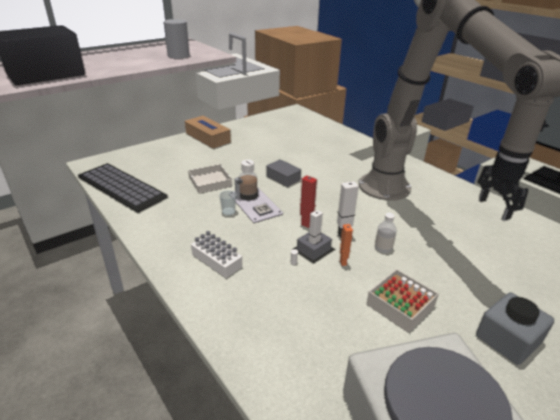

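```bash
python3 - <<'E'
from h import *
b=cv2.imread('pics/t0.png');a=cv2.imread('pics/s0.png')
A=cv2.resize(b[185:310,180:390],None,fx=3.8,fy=3.8,interpolation=cv2.INTER_CUBIC)[:, :798]
B=cv2.resize(a[150:280,180:420],(230,125),interpolation=cv2.INTER_CUBIC)
A[350:475,0:230]=B
cv2.imwrite('pics/c1.png',A)
c=eyes.get_calibration('top')
for n,u,v,z in [('cradle',239,230.5,.045),('scan top',237,229,.145),('big white',233,269,.15),('red',272,249,.15),('orange',204,237,.1),('label',316.5,229.5,.02),('cap',357,232,.15),('vial',236.5,203.5,.045),('spare',198,286,.1),('beaker',338,201,.07),('tipbox',361,293,.05)]:
    print(n,np.round(onz(c,u,v,z),3))
E
```

```text
cradle [0.496 0.134 0.045]
scan top [0.493 0.131 0.145]
big white [0.367 0.139 0.15 ]
red [0.432 0.019 0.15 ]
orange [0.467 0.242 0.1  ]
label [ 0.509 -0.134  0.02 ]
cap [ 0.492 -0.248  0.15 ]
vial [0.589 0.146 0.045]
spare [0.309 0.254 0.1  ]
beaker [ 0.603 -0.2    0.07 ]
tipbox [ 0.297 -0.283  0.05 ]
```

View pics/c1.png

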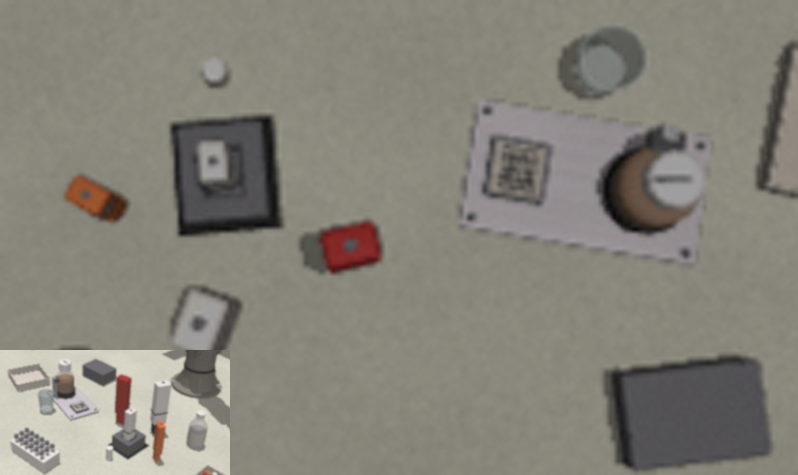

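The candidates in the top view are white in the cradle (237,229), taller white (233,269), red (272,249) and orange (204,237). The crop confirms the target is the smaller white one standing in the black-footed cradle. I'm moving above it.

Request:
servo_tool --targets '[[[-0.03, -0.02, -0.03, -0.04], [-0.065, -0.04, -0.03, -0.08], [-0.1, -0.064, -0.03, -0.12], [-0.135, -0.086, -0.03, -0.16], [-0.17, -0.108, -0.03, -0.2], [-0.205, -0.13, -0.03, -0.24], [-0.24, -0.153, -0.03, -0.28], [-0.275, -0.175, -0.03, -0.33], [-0.31, -0.2, -0.03, -0.37], [-0.345, -0.22, -0.03, -0.41], [-0.375, -0.24, -0.03, -0.45], [-0.392, -0.25, -0.03, -0.45]]]'

```text
t: 1.1
ee_pos: [0.478, 0.1248, 0.3337]
eef_rot: [-0.029, 1.0, -0.002, 0.0]
contact_force: [0.1, -0.5, -0.4]
opening: 0.0852
gripper_force: 0.0
```

Request:
servo_tool --targets '[[[0, 0, 0, 0], [0, 0, 0, 0]]]'

```text
t: 1.27
ee_pos: [0.4761, 0.1297, 0.3334]
eef_rot: [-0.031, 1.0, -0.0, -0.001]
contact_force: [-0.5, 0.6, 0.6]
opening: 0.0853
gripper_force: 0.0
```

```bash
python3 - <<'E'
from h import *
show(); c=eyes.get_calibration('wrist'); snap('wrist','w1.png'); print(c['fx'],ray(c,280,210),c['rvec'])
E
```

```text
t 1.27 p [0.4761 0.1297 0.3334] rpy [[-0.998, -0.062, -0.001], [-0.062, 0.998, -0.0], [0.001, -0.0, -1.0]] q [-0.57  0.18  0.32  1.62 -0.06  1.36  1.39] open 0.08533193435204472
318.7352475786029 (array([0.40069988, 0.12541422, 0.40305556]), array([ 0.29375645,  0.020487  , -0.95566679])) [-1.99822194 -2.12654792 -0.32094279]
```

View pics/w1.png

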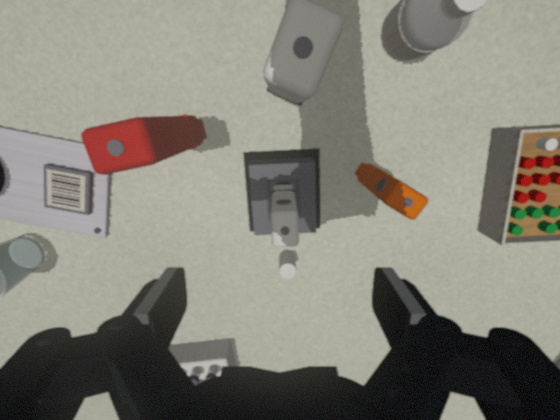

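```bash
python3 - <<'E'
from h import *
c=eyes.get_calibration('wrist'); im=cv2.imread('pics/w1.png'); g=cv2.cvtColor(im,cv2.COLOR_BGR2GRAY)
m=((g<75)).astype(np.uint8); m[:, :238]=0; m[:,330:]=0; m[:143]=0; m[240:]=0
cs=max(cv2.findContours(m,0,1)[0],key=cv2.contourArea); rc=cv2.minAreaRect(cs); print('foot',rc)
bx=cv2.boxPoints(rc); P=np.array([onz(c,*p,.002) for p in bx]); print(np.round(P,4).tolist(),P.mean(0))
d=P[1]-P[0]; print(np.degrees(np.arctan2(d[1],d[0])),[np.linalg.norm(P[i]-P[i-1]) for i in range(4)])
cv2.imwrite('pics/c2.png',cv2.resize(im[140:290,225:345],None,fx=4,fy=4,interpolation=cv2.INTER_CUBIC))
print(g[225,270],g[170,265])
# label paper
m=(g>0).astype(np.uint8)*0; m[170:215,40:95]=(g[170:215,40:95]>0)
cv2.imwrite('pics/c3.png',cv2.resize(im[140:240,20:120],None,fx=5,fy=5,interpolation=cv2.INTER_CUBIC))
a=cv2.imread('pics/c2.png');b=cv2.imread('pics/c3.png');h=np.zeros((600,800,3),np.uint8);h[:600,:480]=a;h[:320,480:]=b[90:410,90:410];cv2.imwrite('pics/c4.png',h)
E
```

```text
foot ((283.3591003417969, 190.32321166992188), (80.36245727539062, 73.5298080444336), 86.98721313476562)
[[0.4507, 0.0872, 0.002], [0.44, 0.178, 0.002], [0.5453, 0.1945, 0.002], [0.5573, 0.0964, 0.002]] [0.49833003 0.13901172 0.002     ]
96.74559804146303 [np.float64(0.10701849866589276), np.float64(0.09148734264711213), np.float64(0.10663351398173772), np.float64(0.09875481967670272)]
108 109
```

View pics/c4.png

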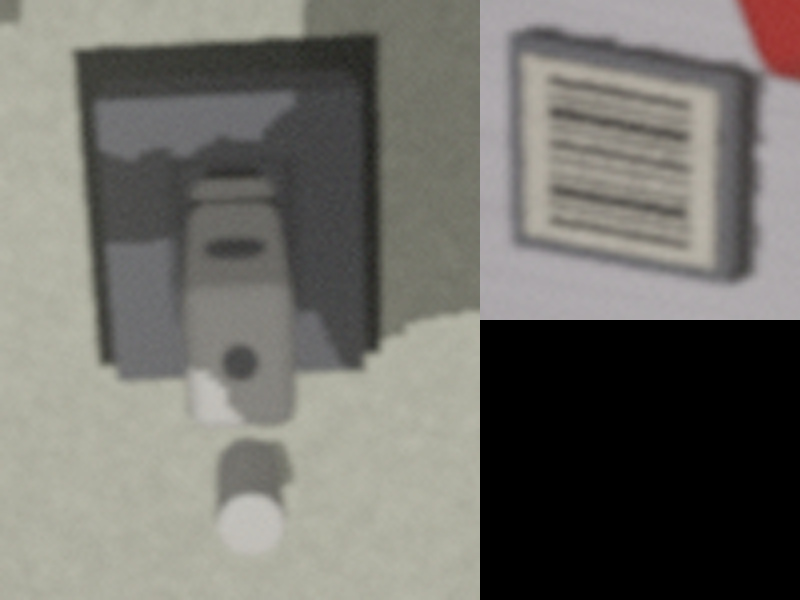

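```bash
python3 - <<'E'
from h import *
c=eyes.get_calibration('wrist')
print('top',onz(c,285.2,228.5,.145))
Q=np.array([onz(c,225+x/4,140+y/4,.045) for x,y in[(95,98),(361,89),(363,368),(120,379)]]);print(np.round(Q,4).tolist(),Q.mean(0))
an=lambda d:np.degrees(np.arctan2(d[1],d[0]))
print(an(Q[1]-Q[0])-90,an(Q[2]-Q[3])-90,an(Q[2]-Q[1]),an(Q[3]-Q[0]))
L=np.array([onz(c,38+(x-480)/5,158+y/5,.0205) for x,y in[(520,54),(722,90),(713,270),(522,244)]]);print('label',L.mean(0),an(L[3]-L[0]),an(L[1]-L[0])-90,an(L[2]-L[3])-90,[np.linalg.norm(L[i]-L[i-1]) for i in range(4)])
l=L.mean(0)
print('red top',onz(c,115,148,.19),'big white',onz(c,302,46,.19),'vial',onz(c,287,271,.045))
E
```

```text
top [0.49560145 0.13853095 0.145     ]
[[0.4588, 0.0966, 0.045], [0.4513, 0.1711, 0.045], [0.5347, 0.18, 0.045], [0.543, 0.1073, 0.045]] [0.49694729 0.13874203 0.045     ]
5.70574250362391 6.540684316946198 6.10010200186655 7.240120037498179
label [ 0.51062201 -0.1292479   0.0205    ] -7.853685950972403 -6.800183397241511 -4.5675565151456965 [np.float64(0.04886411240598869), np.float64(0.0480261352427806), np.float64(0.04705852366489359), np.float64(0.04709042124157304)]
red top [0.42987135 0.0204132  0.19      ] big white [0.36123864 0.13824152 0.19      ] vial [0.5889117 0.1493219 0.045    ]
```

Request:
servo_tool --targets '[[[-0.021, 0.008, 0.02, -0.048], [-0.021, 0.008, 0.05, -0.048], [-0.021, 0.008, 0.075, -0.048], [-0.021, 0.008, 0.1, -0.048], [-0.021, 0.008, 0.12, -0.048], [-0.021, 0.008, 0.14, -0.048], [-0.021, 0.008, 0.155, -0.048], [-0.021, 0.008, 0.167, -0.048], [-0.021, 0.008, 0.173, -0.048], [-0.021, 0.008, 0.173, -0.048]]]'

```text
t: 2.15
ee_pos: [0.4945, 0.142, 0.1594]
eef_rot: [-0.058, 0.998, 0.0, -0.002]
contact_force: [-0.5, -0.4, 0.6]
opening: 0.0853
gripper_force: 0.0
```

Request:
servo_tool --targets '[[[0, 0, 0, 0], [0, 0, 0, 0], [0, 0, 0, 0], [0, 0, 0, 0], [0, 0, 0, 0], [0, 0, 0, 0], [0, 0, 0, 0], [0, 0, 0, 0], [0, 0, 0, 0], [0, 0, 0, 0]]]' --grip 1 --squeeze 50

```text
t: 2.98
ee_pos: [0.4967, 0.1401, 0.1613]
eef_rot: [-0.056, 0.998, -0.0, 0.0]
contact_force: [-0.6, -0.9, 3.8]
opening: 0.0232
gripper_force: 54.7
```

```bash
python3 - <<'E'
from h import *
show();s=r.state();print(s['gripper_force'],s['contact_force'])
E
```

```text
t 2.98 p [0.4967 0.1401 0.1613] rpy [[-0.994, -0.113, 0.001], [-0.113, 0.994, 0.0], [-0.001, -0.0, -1.0]] q [-0.54  0.38  0.3   1.81 -0.13  0.97  1.49] open 0.023159424430658705
54.65113162994385 [-0.58295401 -0.88794639  3.76820984]
```

Request:
servo_tool --targets '[[[0, 0, -0.008, 0], [0, 0, -0.022, 0], [0, 0, -0.04, 0], [0, 0, -0.06, 0], [0, 0, -0.08, 0], [0, 0, -0.1, 0], [0, 0, -0.12, 0], [0, 0, -0.135, 0], [0.002, -0.02, -0.145, 0], [0.004, -0.04, -0.15, 0], [0.006, -0.065, -0.15, 0], [0.008, -0.09, -0.15, 0]]]'

```text
t: 3.98
ee_pos: [0.4983, 0.0498, 0.3112]
eef_rot: [-0.058, 0.998, 0.0, 0.0]
contact_force: [-0.1, -1.0, -1.3]
opening: 0.0236
gripper_force: 54.2
```

Request:
servo_tool --targets '[[[0.001, -0.025, 0, 0], [0.002, -0.05, 0, 0], [0.004, -0.075, 0, 0], [0.006, -0.1, 0, 0], [0.007, -0.125, 0, 0], [0.008, -0.15, 0, 0], [0.0085, -0.168, 0.01, 0], [0.0085, -0.179, 0.025, 0], [0.0085, -0.179, 0.045, 0], [0.0085, -0.179, 0.06, 0], [0.0085, -0.179, 0.07, 0], [0.0085, -0.179, 0.075, 0]]]'

```text
t: 4.98
ee_pos: [0.5094, -0.1281, 0.2341]
eef_rot: [-0.057, 0.998, 0.001, -0.002]
contact_force: [0.2, 1.1, -1.2]
opening: 0.0232
gripper_force: 54.1
```

Request:
servo_tool --targets '[[[0, 0, 0, 0], [0, 0, 0, 0], [0, 0, 0, 0]]]'

```text
t: 5.23
ee_pos: [0.5111, -0.1288, 0.237]
eef_rot: [-0.057, 0.998, -0.0, 0.001]
contact_force: [0.5, -0.1, -1.7]
opening: 0.0237
gripper_force: 54.1
```

```bash
python3 - <<'E'
from h import *
show(); print(tool([.5106,-.1292,.236]))
c=eyes.get_calibration('wrist'); im=snap('wrist','w2.png'); print(proj(c,[.5106,-.1292,.0205]))
E
```

```text
t 5.23 p [ 0.5111 -0.1288  0.237 ] rpy [[-0.994, -0.113, 0.002], [-0.113, 0.994, -0.0], [-0.002, -0.001, -1.0]] q [-0.16  0.33  0.48  1.7  -0.16  1.15  2.05] open 0.023655931240956517
[ 0.00053112 -0.00031756  0.00096936]
[278.60661896 195.71162802]
```

View pics/w2.png

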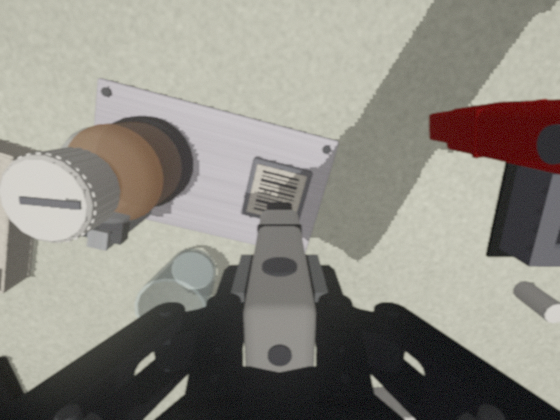

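The wand hangs upright over the label (about 279,190), and the cap top shows at about (45,197). I'm holding here.

Request:
servo_tool --targets '[[[0, 0, 0, 0], [0, 0, 0, 0], [0, 0, 0, 0], [0, 0, 0, 0], [0, 0, 0, 0], [0, 0, 0, 0], [0, 0, 0, 0], [0, 0, 0, 0], [0, 0, 0, 0], [0, 0, 0, 0], [0, 0, 0, 0], [0, 0, 0, 0]]]'

```text
t: 6.28
ee_pos: [0.5104, -0.1288, 0.2359]
eef_rot: [-0.057, 0.998, 0.0, -0.0]
contact_force: [-0.2, 0.1, -1.3]
opening: 0.0238
gripper_force: 54.1
```

Request:
servo_tool --targets '[[[0, 0, 0, 0], [0, 0, 0, 0], [0, 0, 0, 0], [0, 0, 0, 0], [0, 0, 0, 0], [0, 0, 0, 0], [0, 0, 0, 0], [0, 0, 0, 0], [0, 0, 0, 0], [0, 0, 0, 0], [0, 0, 0, 0], [0, 0, 0, 0]]]'

```text
t: 7.28
ee_pos: [0.5104, -0.1288, 0.2359]
eef_rot: [-0.057, 0.998, 0.0, 0.0]
contact_force: [-0.3, 1.1, -1.6]
opening: 0.0233
gripper_force: 54.1
```

```bash
python3 - <<'E'
from h import *
show(); print(tool([.4966,.1395,.311]))
c=eyes.get_calibration('wrist'); print('cap',onz(c,45,198,.152), 'bar',onz(c,20,200,.152),onz(c,79,205,.152))
E
```

```text
t 7.28 p [ 0.5104 -0.1288  0.2359] rpy [[-0.994, -0.113, 0.0], [-0.113, 0.994, 0.0], [-0.0, 0.0, -1.0]] q [-0.16  0.33  0.48  1.7  -0.16  1.15  2.05] open 0.023316282590579735
[-0.01662453  0.26817568 -0.07509003]
cap [ 0.48946095 -0.24836908  0.152     ] bar [ 0.49193439 -0.26088937  0.152     ] [ 0.49122129 -0.23178249  0.152     ]
```

Request:
servo_tool --targets '[[[0, 0, -0.015, 0], [0, 0, -0.035, 0], [-0.001, 0.01, -0.055, 0], [-0.002, 0.03, -0.07, 0], [-0.004, 0.055, -0.075, 0], [-0.006, 0.08, -0.075, 0], [-0.007, 0.105, -0.075, 0], [-0.009, 0.13, -0.075, 0], [-0.01, 0.155, -0.075, 0], [-0.012, 0.18, -0.075, 0], [-0.014, 0.205, -0.075, 0], [-0.0155, 0.23, -0.075, 0]]]'

```text
t: 8.28
ee_pos: [0.4996, 0.1026, 0.311]
eef_rot: [-0.057, 0.998, 0.0, 0.0]
contact_force: [-0.4, 0.4, -0.6]
opening: 0.0235
gripper_force: 54.1
```

Request:
servo_tool --targets '[[[-0.001, 0.018, 0, 0], [-0.001, 0.03, 0, 0], [-0.001, 0.0375, 0, 0], [-0.001, 0.038, 0.01, 0], [-0.001, 0.038, 0.025, 0], [-0.001, 0.038, 0.045, 0], [-0.001, 0.038, 0.06, 0], [-0.001, 0.038, 0.075, 0], [-0.001, 0.038, 0.085, 0], [-0.001, 0.038, 0.09, 0], [-0.001, 0.038, 0.09, 0], [-0.001, 0.038, 0.09, 0]]]'

```text
t: 9.28
ee_pos: [0.4968, 0.1387, 0.2211]
eef_rot: [-0.056, 0.998, -0.0, 0.0]
contact_force: [0.1, -0.5, -1.4]
opening: 0.0233
gripper_force: 54.1
```

```bash
python3 - <<'E'
from h import *
show(); print(tool([.4967,.1399,.1613]), r.state()['contact_force'])
E
```

```text
t 9.28 p [0.4968 0.1387 0.2211] rpy [[-0.994, -0.112, 0.001], [-0.112, 0.994, -0.0], [-0.0, -0.0, -1.0]] q [-0.56  0.31  0.32  1.74 -0.11  1.11  1.48] open 0.023303360602028058
[3.49897809e-05 1.23402226e-03 5.98298024e-02] [ 0.06853049 -0.50574785 -1.40572075]
```

Request:
servo_tool --targets '[[[0, 0.001, 0.008, 0], [0, 0.001, 0.018, 0], [0, 0.001, 0.028, 0], [0, 0.001, 0.036, 0], [0, 0.001, 0.043, 0], [0, 0.001, 0.049, 0], [0, 0.001, 0.053, 0], [0, 0.001, 0.056, 0], [0, 0.001, 0.058, 0], [0, 0.001, 0.059, 0], [0, 0.001, 0.059, 0], [0, 0.001, 0.059, 0]]]'

```text
t: 10.28
ee_pos: [0.4966, 0.1403, 0.1622]
eef_rot: [-0.057, 0.998, 0.0, 0.0]
contact_force: [0.9, -0.4, -1.2]
opening: 0.0235
gripper_force: 54.1
```

Request:
servo_tool --targets '[[[0, 0, 0.0005, 0], [0, 0, 0.001, 0], [0, 0, 0.001, 0]]]'

```text
t: 10.53
ee_pos: [0.4967, 0.1403, 0.1614]
eef_rot: [-0.057, 0.998, 0.0, 0.0]
contact_force: [-1.0, 0.3, 1.0]
opening: 0.0237
gripper_force: 54.4
```

Contact is just starting (force up by about 2 N), so I'm releasing it and rising.

Request:
servo_tool --targets '[[[0, 0, 0.001, 0], [0, 0, 0.001, 0], [0, 0, 0.001, 0], [0, 0, 0.001, 0], [0, 0, 0.001, 0], [0, 0, 0.001, 0], [0, 0, 0.001, 0], [0, 0, 0.001, 0]]]' --grip 0

```text
t: 11.2
ee_pos: [0.4964, 0.1403, 0.1599]
eef_rot: [-0.057, 0.998, -0.0, -0.0]
contact_force: [0.3, 0.0, -0.4]
opening: 0.0857
gripper_force: 0.0
```

Request:
servo_tool --targets '[[[0, 0, -0.015, 0], [0, 0, -0.035, 0], [0, 0, -0.06, 0], [0, 0, -0.085, 0], [0, 0, -0.11, 0], [0, 0, -0.13, 0], [0, 0, -0.145, 0], [0, 0, -0.15, 0], [0, 0, -0.15, 0]]]'

```text
t: 11.95
ee_pos: [0.4971, 0.1404, 0.3112]
eef_rot: [-0.057, 0.998, 0.0, 0.002]
contact_force: [1.0, 0.4, -0.6]
opening: 0.0852
gripper_force: 0.0
```

```bash
python3 - <<'E'
from h import *
show(); c=eyes.get_calibration('wrist'); im=snap('wrist','w3.png'); print(proj(c,[.4966,.139,.145]))
print(tool([.455,-.246,.311]))
E
```

```text
t 11.95 p [0.4971 0.1404 0.3112] rpy [[-0.994, -0.113, 0.003], [-0.113, 0.994, 0.001], [-0.003, 0.001, -1.0]] q [-0.57  0.24  0.33  1.6  -0.08  1.31  1.45] open 0.0852115405096692
[276.81422427 211.8473459 ]
[ 0.08479028 -0.37915601 -0.00128202]
```

View pics/w3.png

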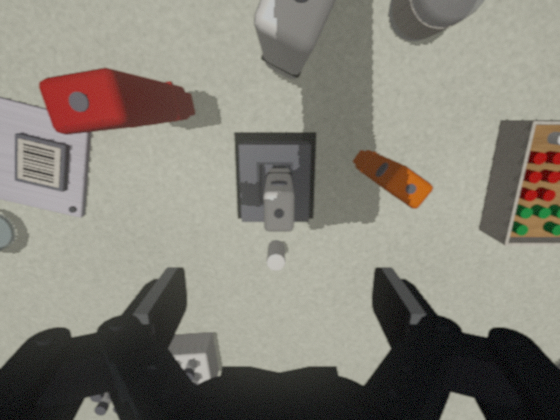

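The wand stands in its cradle, with its top at (280,213). Next is the cap.

Request:
servo_tool --targets '[[[0.005, -0.02, 0, 0], [0.012, -0.05, 0, 0], [0.019, -0.085, 0, 0], [0.027, -0.12, 0, 0], [0.035, -0.155, 0, 0], [0.043, -0.19, 0, 0], [0.051, -0.225, 0, 0], [0.059, -0.26, 0, 0], [0.067, -0.295, 0, 0], [0.075, -0.33, 0, 0], [0.08, -0.36, 0, 0], [0.085, -0.379, 0, 0]]]'

```text
t: 13.0
ee_pos: [0.4528, -0.2495, 0.3082]
eef_rot: [-0.054, 0.999, -0.001, -0.002]
contact_force: [1.1, 0.1, -0.3]
opening: 0.0853
gripper_force: 0.0
```

Request:
servo_tool --targets '[[[0, 0, 0, 0], [0, 0, 0, 0], [0, 0, 0, 0]]]'

```text
t: 13.25
ee_pos: [0.4547, -0.2444, 0.3085]
eef_rot: [-0.057, 0.998, 0.001, -0.001]
contact_force: [0.7, 1.4, 0.6]
opening: 0.0854
gripper_force: 0.0
```

```bash
python3 - <<'E'
from h import *
show(); c=eyes.get_calibration('wrist'); im=snap('wrist','w4.png'); p=proj(c,[.494,-.248,.152]); print(p,np.array(r.state()['ft_torque']))
u,v=p.astype(int); print(u,v)
k=im[max(0,v-75):v+75,u-75:u+75,::-1]; cv2.imwrite('pics/c5.png',cv2.resize(k,None,fx=4,fy=4,interpolation=cv2.INTER_CUBIC)); print(u-75,max(0,v-75))
E
```

```text
t 13.25 p [ 0.4547 -0.2444  0.3085] rpy [[-0.993, -0.114, -0.002], [-0.114, 0.993, 0.002], [0.002, 0.002, -1.0]] q [-0.01  0.26  0.59  1.61 -0.15  1.32  2.29] open 0.08542510351442974
[268.00367494 264.3645519 ] [ 0.01367357 -0.01553982 -0.00085964]
268 264
193 189
```

View pics/c5.png

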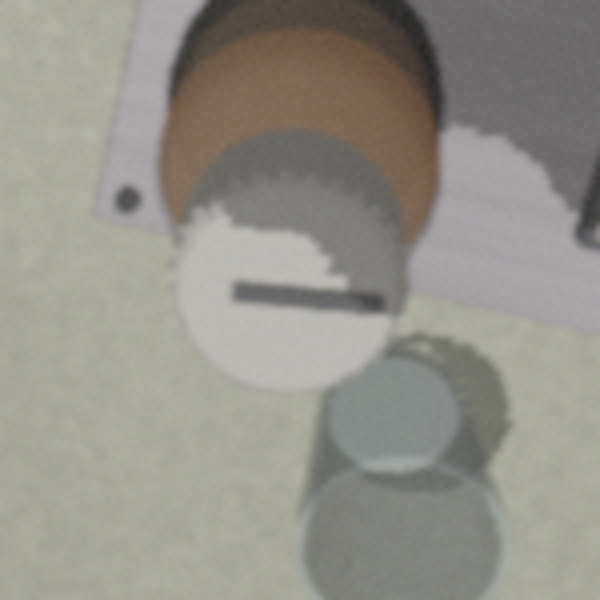

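```bash
python3 - <<'E'
from h import *
c=eyes.get_calibration('wrist'); p=onz(c,265.8,260.2,.152); print(p)
for a in ((178,285),(404,285),(291,392)): print(np.linalg.norm(onz(c,193+a[0]/4,189+a[1]/4,.152)-p))
for q in (p,[.4935,-.2484,0]): print(tool([q[0],q[1],.193]))
E
```

```text
[ 0.49120867 -0.24957217  0.152     ]
0.02211528609658676
0.02204251267243673
0.023689551092689776
[-0.03542941 -0.01001228  0.11573391]
[-0.03784081 -0.00911266  0.11573256]
```

Request:
servo_tool --targets '[[[-0.018, -0.005, 0.01, 0], [-0.036, -0.0095, 0.025, 0], [-0.036, -0.0095, 0.045, 0], [-0.036, -0.0095, 0.065, 0], [-0.036, -0.0095, 0.085, 0], [-0.036, -0.0095, 0.1, 0], [-0.036, -0.0095, 0.11, 0], [-0.036, -0.0095, 0.1155, 0], [-0.036, -0.0095, 0.1175, 0], [-0.036, -0.0095, 0.1175, 0], [-0.036, -0.0095, 0.1175, 0], [-0.036, -0.0095, 0.1175, 0]]]'

```text
t: 14.3
ee_pos: [0.4922, -0.2515, 0.1935]
eef_rot: [-0.057, 0.998, -0.0, 0.001]
contact_force: [-0.0, -0.8, 0.1]
opening: 0.0856
gripper_force: 0.0
```

Request:
servo_tool --targets '[[[0, 0, 0, 0], [0, 0, 0, 0], [0, 0, 0, 0], [0, 0, 0, 0], [0, 0, 0, 0], [0, 0, 0, 0], [0, 0, 0, 0], [0, 0, 0, 0]]]' --grip 1 --squeeze 30

```text
t: 14.97
ee_pos: [0.4917, -0.2513, 0.1928]
eef_rot: [-0.057, 0.998, -0.0, 0.0]
contact_force: [-1.0, 0.5, 4.9]
opening: 0.0459
gripper_force: 31.0
```

```bash
python3 - <<'E'
from h import *
show();s=r.state();print(s['contact_force'],s['ft_torque'])
E
```

```text
t 14.97 p [ 0.4917 -0.2513  0.1928] rpy [[-0.994, -0.113, 0.0], [-0.113, 0.994, -0.0], [-0.0, -0.0, -1.0]] q [ 0.03  0.44  0.56  1.69 -0.26  1.09  2.35] open 0.04591821456716367
[-0.98967824  0.5011395   4.90982559] [0.10151783 0.17850226 0.00955999]
```

Request:
servo_tool --targets '[[[0, 0, 0.0001, 0.05], [0, 0, 0.0001, 0.12], [0, 0, 0.0002, 0.19], [0, 0, 0.0003, 0.26], [0, 0, 0.0003, 0.33], [0, 0, 0.0004, 0.4], [0, 0, 0.0004, 0.46], [0, 0, 0.0005, 0.5], [0, 0, 0.0005, 0.5]]]'

```text
t: 15.72
ee_pos: [0.4918, -0.2509, 0.1923]
eef_rot: [0.193, 0.981, 0.0, 0.0]
contact_force: [-1.2, 2.0, 4.9]
opening: 0.0461
gripper_force: 31.0
```

```bash
cat > s.py <<'E'
from h import *
s=r.state();m=R.from_quat(s['eef_rot']).as_matrix();print('yaw',round(np.arctan2(m[1,1],m[0,1]),4),'p',np.round(s['ee_pos'],4),'F',np.round(s['contact_force'],1),'M',np.round(s['ft_torque'],2),'tauz',round(float(s['effort'][6]),2),'q7',round(s['q'][6],2),'t',round(s['t'],2),'op',round(s['opening'],4))
E
python3 s.py
```

```text
yaw 1.183 p [ 0.4918 -0.2509  0.1923] F [-1.2  2.   4.9] M [ 0.31  0.19 -0.06] tauz -0.16 q7 1.9 t 15.72 op 0.0461
```

Request:
servo_tool --targets '[[[0, 0, 0.0001, 0.06], [0, 0, 0.0001, 0.12], [0, 0, 0.0002, 0.18], [0, 0, 0.0003, 0.24], [0, 0, 0.0003, 0.3], [0, 0, 0.0003, 0.35], [0, 0, 0.0003, 0.35]]]'

```text
t: 16.3
ee_pos: [0.492, -0.2507, 0.192]
eef_rot: [0.36, 0.933, 0.0, 0.0]
contact_force: [-1.5, 1.7, 5.6]
opening: 0.0463
gripper_force: 31.1
```

```bash
python3 s.py
```

```text
yaw 0.8334 p [ 0.492  -0.2507  0.192 ] F [-1.5  1.7  5.6] M [ 0.37  0.19 -0.08] tauz -0.23 q7 1.59 t 16.3 op 0.0463
```

Request:
servo_tool --targets '[[[0, 0, 0.0001, 0.05], [0, 0, 0.0001, 0.1], [0, 0, 0.0002, 0.15], [0, 0, 0.0002, 0.2], [0, 0, 0.0003, 0.25], [0, 0, 0.0003, 0.3], [0, 0, 0.0003, 0.3]]]'

```text
t: 16.88
ee_pos: [0.4922, -0.2505, 0.1917]
eef_rot: [0.496, 0.869, 0.001, 0.0]
contact_force: [-1.1, 2.2, 4.8]
opening: 0.046
gripper_force: 31.1
```

```bash
python3 s.py
```

```text
yaw 0.5339 p [ 0.4922 -0.2505  0.1917] F [-1.1  2.2  4.8] M [ 0.47  0.15 -0.07] tauz -0.2 q7 1.33 t 16.88 op 0.046
```

Request:
servo_tool --targets '[[[0, 0, 0.0001, 0.05], [0, 0, 0.0001, 0.1], [0, 0, 0.0002, 0.15], [0, 0, 0.0002, 0.2], [0, 0, 0.0003, 0.25], [0, 0, 0.0003, 0.3], [0, 0, 0.0003, 0.3]]]'

```text
t: 17.47
ee_pos: [0.4924, -0.2504, 0.1914]
eef_rot: [0.62, 0.785, 0.001, 0.0]
contact_force: [0.3, 3.3, 6.1]
opening: 0.0463
gripper_force: 31.1
```

```bash
python3 s.py
```

```text
yaw 0.2341 p [ 0.4924 -0.2504  0.1914] F [0.3 3.3 6.1] M [ 0.5   0.03 -0.09] tauz -0.2 q7 1.06 t 17.47 op 0.0463
```

Request:
servo_tool --targets '[[[0, 0, 0.0001, 0.05], [0, 0, 0.0001, 0.1], [0, 0, 0.0002, 0.15], [0, 0, 0.0002, 0.2], [0, 0, 0.0003, 0.25], [0, 0, 0.0003, 0.3], [0, 0, 0.0003, 0.3]]]'

```text
t: 18.05
ee_pos: [0.4927, -0.2504, 0.1911]
eef_rot: [0.729, 0.684, 0.001, 0.0]
contact_force: [0.0, 2.0, 5.3]
opening: 0.0458
gripper_force: 31.6
```

```bash
python3 s.py
```

```text
yaw -0.0635 p [ 0.4927 -0.2504  0.1911] F [0.  2.  5.3] M [0.43 0.02 0.52] tauz -0.78 q7 0.81 t 18.05 op 0.0458
```

Request:
servo_tool --targets '[[[0, 0, 0, 0.03], [0, 0, 0, 0.06], [0, 0, 0, 0.1], [0, 0, 0, 0.1]]]'

```text
t: 18.38
ee_pos: [0.4924, -0.2518, 0.1911]
eef_rot: [0.762, 0.648, -0.001, 0.001]
contact_force: [0.0, -1.5, 4.3]
opening: 0.0461
gripper_force: 35.9
```

```bash
python3 s.py
```

```text
yaw -0.1619 p [ 0.4924 -0.2518  0.1911] F [ 0.  -1.5  4.3] M [-0.23 -0.11  1.03] tauz -1.22 q7 0.72 t 18.38 op 0.0461
```

The cap is on the hard stop, since torque rose to 1 N m. I'm unwinding the elastic twist, then releasing and regripping to back off cleanly.

Request:
servo_tool --targets '[[[0, 0, 0, -0.07], [0, 0, 0, -0.14], [0, 0, 0, -0.17], [0, 0, 0, -0.17]]]'

```text
t: 18.72
ee_pos: [0.4924, -0.2519, 0.1913]
eef_rot: [0.705, 0.709, 0.001, 0.001]
contact_force: [1.4, -1.2, 3.3]
opening: 0.046
gripper_force: 35.7
```

```bash
python3 s.py
```

```text
yaw 0.0047 p [ 0.4924 -0.2519  0.1913] F [ 1.4 -1.2  3.3] M [-0.17 -0.28  0.05] tauz 0.14 q7 0.87 t 18.72 op 0.046
```

Request:
servo_tool --targets '[[[0, 0, 0, 0], [0, 0, 0, 0], [0, 0, 0, 0], [0, 0, 0, 0], [0, 0, 0, 0]]]' --grip 0

```text
t: 19.13
ee_pos: [0.4912, -0.251, 0.1902]
eef_rot: [0.706, 0.708, -0.0, -0.001]
contact_force: [0.0, 0.3, -0.8]
opening: 0.0854
gripper_force: 0.0
```

```bash
python3 s.py
```

```text
yaw 0.0038 p [ 0.4912 -0.251   0.1902] F [ 0.   0.3 -0.8] M [ 0.01 -0.01  0.01] tauz -0.0 q7 0.87 t 19.13 op 0.0854
```

Request:
servo_tool --targets '[[[0, 0, 0, 0], [0, 0, 0, 0], [0, 0, 0, 0], [0, 0, 0, 0], [0, 0, 0, 0], [0, 0, 0, 0], [0, 0, 0, 0], [0, 0, 0, 0]]]' --grip 1 --squeeze 45

```text
t: 19.8
ee_pos: [0.4925, -0.2512, 0.1913]
eef_rot: [0.705, 0.709, 0.001, 0.001]
contact_force: [1.5, 1.0, 4.0]
opening: 0.0457
gripper_force: 45.8
```

```bash
python3 s.py
```

```text
yaw 0.0046 p [ 0.4925 -0.2512  0.1913] F [1.5 1.  4. ] M [ 0.16 -0.51 -0.  ] tauz -0.02 q7 0.87 t 19.8 op 0.0457
```

Request:
servo_tool --targets '[[[0, 0, 0, -0.05], [0, 0, -0.0001, -0.12], [0, 0, -0.0002, -0.2], [0, 0, -0.0003, -0.28], [0, 0, -0.0003, -0.36], [0, 0, -0.0004, -0.44], [0, 0, -0.0005, -0.52], [0, 0, -0.0006, -0.6], [0, 0, -0.0006, -0.68], [0, 0, -0.0007, -0.75], [0, 0, -0.0008, -0.8], [0, 0, -0.0008, -0.8]]]'

```text
t: 20.8
ee_pos: [0.4924, -0.2513, 0.192]
eef_rot: [0.373, 0.928, 0.0, 0.001]
contact_force: [2.7, 0.4, 3.1]
opening: 0.0456
gripper_force: 45.9
```

```bash
python3 s.py
```

```text
yaw 0.8053 p [ 0.4924 -0.2513  0.192 ] F [2.7 0.4 3.1] M [ 0.13 -0.6   0.07] tauz 0.25 q7 1.56 t 20.8 op 0.0456
```

Request:
servo_tool --targets '[[[0, 0, 0, -0.05], [0, 0, -0.0001, -0.12], [0, 0, -0.0002, -0.2], [0, 0, -0.0003, -0.28], [0, 0, -0.0003, -0.36], [0, 0, -0.0004, -0.44], [0, 0, -0.0005, -0.52], [0, 0, -0.0006, -0.6], [0, 0, -0.0006, -0.67], [0, 0, -0.0007, -0.73], [0, 0, -0.0007, -0.78], [0, 0, -0.0007, -0.78]]]'

```text
t: 21.8
ee_pos: [0.4925, -0.2512, 0.1927]
eef_rot: [-0.007, 1.0, -0.0, 0.001]
contact_force: [3.2, 1.4, 3.3]
opening: 0.0457
gripper_force: 45.9
```

Request:
servo_tool --targets '[[[0, 0, 0, 0], [0, 0, 0, 0], [0, 0, 0, 0]]]'

```text
t: 22.05
ee_pos: [0.4924, -0.2512, 0.1927]
eef_rot: [-0.006, 1.0, -0.0, 0.001]
contact_force: [4.2, 0.0, 5.1]
opening: 0.046
gripper_force: 46.0
```

```bash
python3 - <<'E'
from h import *
import s
w=snap('wrist','w5.png');t=snap('top','t5.png')
h=np.zeros((600,800,3),np.uint8);h[:420,:560]=w[:,:,::-1];h[420:,:400]=cv2.resize(t[200:290,185:385,::-1],(400,180));cv2.imwrite('pics/c6.png',h)
E
```

```text
yaw 1.5835 p [ 0.4924 -0.2512  0.1927] F [4.2 0.  5.1] M [ 0.2  -0.84  0.03] tauz -0.03 q7 2.26 t 22.05 op 0.046
```

View pics/c6.png

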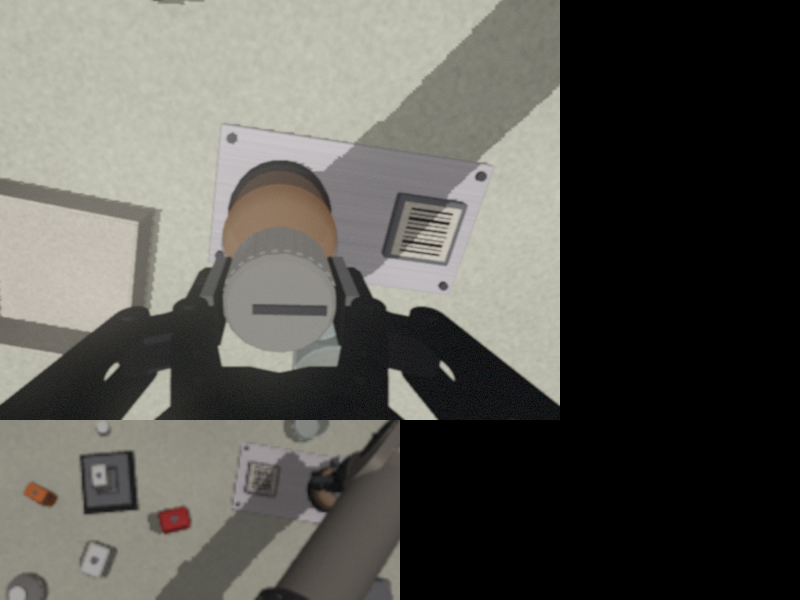

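The cap is held between the fingers (bar at 290,309). The bar's net turn agrees with the angles I measured. The wand is in its cradle and nothing else has moved.

```bash
python3 -c "
from cell import ticket;print(ticket.hand_in())"
```

```text
the job is handed in; nothing more can be done
None
```

The job is handed in at about 22 s: I held the scanner about 6 cm above the barcode for over 2 s (there is no read signal to confirm the scan) and stood it back in its cradle, then screwed the cap down to its stop and backed it off a quarter turn (1.58 rad turned), and the gripper is still holding it for you to tape.

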